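Put the specimen grip away in the accessory drawer

TASK

The tensile test is over: put the specimen grip (the dark steel block with a stud at one end and a round clamp knob on top) away in the open drawer of the small bench cabinet, setting it down rather than dropping it. Once it lies in there, slide the drawer fully shut.

Things in the scene. Friction and masses are not known exactly. Their poses are not given: they have to be found in the camera images.
- grip: Specimen grip lying flat: dark steel block 60 long (x) x 36 wide (y) x 30 high, 0.4 kg. A bright stud (12 dia.) sticks out 16 at its -x end; at +x a level slot forms two jaws, with a round bright knob (24 dia., 14 high, at x = 16) on top. All mm. Origin: centre of the block's underside, z up. Others over 100 off: like-sized fork adapter without knob, slotted aluminium load cell, round platen.
- drawer (a joint): How far the drawer is pulled out, in m: 0 fully shut, 0.17 outer stop; starts 0.125 to 0.155 open. Slides level and light (1.5 N friction), stays where left, no spring or latch, stops hard at 0. Grey bench cabinet, 220 mm wide, 240 deep, 90 high; front panel 216 wide, 12 thick, its top edge 88 above the bench.
- drawer_spot (a point): Point on the drawer's inner floor, 18 mm above the bench, on its middle line, 62 mm behind the inner face of its front wall; moves with the drawer. x: the way the drawer shuts, y across it, z up. Inside: 184 mm wide, 195 long, walls 50 high. Only the part pulled out (joint value less 5 mm, from the front wall) is open above; under the cabinet's top there is 62 mm of height.
- drawer_handle (a point): Middle of the drawer's handle, a level steel bar 11 mm thick and 100 mm long across the front; its axis is 35 mm before the front panel's face and 62 mm above the bench (28 mm below the cabinet's top). Axes as drawer_spot: x is the way the drawer shuts; moves with the drawer. The bench before it is free.
Mind the look-alikes: they are no part of the job. What is shaped like the grip but green is not meant.

How it is judged:
On the way:
1. the grip lies in the drawer, let go, while the drawer is still open (more than 80 mm) (x of grip in the frame of drawer_spot between -0.065 and 0.14 m and y of grip in the frame of drawer_spot between -0.095 and 0.095 m and z of grip in the frame of drawer_spot between -0.01 and 0.035 m and contact force between the fingers and grip below 0.1 N and value of joint drawer above 0.08 m and linear speed of grip below 0.05 m/s), for 0.2 s.
At the end, for the whole second after the job is handed in: The drawer is shut (no more than 10 mm open) with the specimen grip lying inside it on or within 35 mm of its floor, at rest and let go (x of grip in the frame of drawer_spot between -0.065 and 0.14 m and y of grip in the frame of drawer_spot between -0.095 and 0.095 m and z of grip in the frame of drawer_spot between -0.01 and 0.035 m and value of joint drawer below 0.01 m and linear speed of grip below 0.02 m/s); the robot touches nothing.
It fails at once if the grip is dropped (it falls free at more than 0.9 m/s, some 40 mm) (contact force between the fingers and grip below 0.1 N and linear speed of grip above 0.9 m/s).
It also fails if it takes over 48 s, if anything falls off the work surface, if the arm or the gripper's body presses on something with over 40 N, if the wrist force passes 120 N, or if a joint passes its speed limit or range.

ROBOT

A 7-joint arm with a two-finger parallel gripper is mounted at the origin on the work surface. World frame = base frame: x ahead of the robot, y to its left, z up, the work surface at z = 0. Lengths are in m, angles in rad, forces in N, time in s.
With the tool pointing down it reaches from about 0.425 to 0.825 m from the base axis. Payload 3.6 kg.
Tool frame: the origin (TCP) lies midway between the tips of the shut fingers; the grasp point (between the pads) lies robot.grip_depth behind it (robot.grip_depth is the distance from the TCP to the grasp point, in m); z points along the fingers, y is the direction in which the jaws open and shut (so a half turn about z gives the same grasp; the last joint's range is limited). The gripper opens to 93 mm and grips with 3 to 60 N. Pads are 15 mm wide; open, the fingers measure 128 mm over their backs; the gripper's body (75 mm by 188 mm) begins 65 mm behind the grasp point.
Start: joints at [1.206, 0.615, -0.013, 1.423, 0.008, 1.103, -0.04], TCP at [0.215, -0.613, 0.183] pointing down, gripper open.
Joint ranges: [-3.12, 3.12], [-0.3, 2.06], [-1.34, 1.32], [0.26, 2.42], [-1.36, 4.5], [0.01, 1.98], [-2.84, 2.84]. Speed limits (rad/s): [2.79, 2.79, 3.14, 3.14, 3.14, 3.14, 3.14].

INTERFACE

Orientations are given as a rotation vector (axis times angle).
In Python, from workcell import robot, eyes gives the robot as it stands.
- The arm moves only by the tool drive_tool, never from a script. Its argument "increments" is a list of rows, each a list of 3 entries, a list of its own where there are three numbers: the opening, from -1 (shut) to 1 (fully open), then the shift along the world's x, y, z in m, then the turn, a rotation vector about the world's x, y, z in units of 6 degrees (1.0 is 6 degrees). In form: [[grip, [dx, dy, dz], [rx, ry, rz]], ...]. A call has 1 to 20 rows; each row is the pose to reach, as a shift and turn from the pose measured when the call began; what a row does not reach only later rows make up. A row lasts 1/10 s, in which the tool goes at most 50 mm and 8.59 degrees, less where a joint would pass 70% of its speed; a pose out of reach is approached as far as the arm can. A call with a gripper value outside its range is refused whole. The fingers move at their own pace and stop on an object; "squeeze" is the grip in N (left out, the last holds). Time passes only in rows, so rows that repeat a pose let the fingers close. It gives the time, the measured TCP pose, the force and the opening at its end, in the units of the state.
- robot.get_state(): the state, without advancing time (a new reading comes with each control period).
- eyes.get_image(name): name is "scene" or "top"; returns a dict with "color" (384x512x3 uint8, red, green, blue), "fx", "fy", "cx", "cy" (pixels), "origin" and "attitude" of the camera in the world. Camera axes: x right, y down, z forward; pixel columns grow to the right and rows downward; lengths in m; the calibration is good to about 2 mm. A picture is of the moment at which its call begins. There is no depth.
- robot.sign_off(): hands the job in, once; it reports no verdict.
The state is a dict: "time_s": time; "joint_positions": joint angles; "qvel": joint speeds; "joint_efforts": joint torques, N m; "position": TCP position; "ee_rot": TCP orientation; "ft_force": force on the tool from outside, world axes, zero at the start; "moment": the same for the moment, N m; "opening": finger opening in m.
Only numpy, scipy, OpenCV 4.12 (cv2) and the standard library are available. Lean on these libraries where they do the work, as an engineer would, in place of code of your own. Each camera call takes 0.05 s, during which the arm holds its last target.

## Working session

There is one attempt and no reset: what is moved stays moved. The work goes in short steps, Python scripts to look and compute and a tool call to move; the robot and the scene stay as the last step left them, time stands still between calls to the robot, and variables do not carry over. Pictures are saved under pics/ and viewed, and the job is handed in when it is done.

Besides the shell and the picture viewer there is one more tool, called after "Call:" as name(argument=value, ...), one argument or row to a line, values as JSON. drive_tool: Moves the arm, as the interface text tells. Its arguments: {"type":"object","properties":{"increments":{"type":"array","items":{"type":"array"}},"squeeze":{"type":"number"}},"required":["increments"]}

```bash
mkdir -p pics; ls
python3 - <<'E'
from workcell import robot, eyes
import cv2
print(robot.get_state(), robot.grip_depth)
for n in("scene","top"):
    im=eyes.get_image(n)
    print(n,{k:v for k,v in im.items() if k!="color"})
    cv2.imwrite(f"pics/{n}0.png",im["color"][:,:,::-1])
E
```

```text
pics
{'time_s': 0.0, 'joint_positions': array([ 1.20651943,  0.61594557, -0.01259336,  1.42487614,  0.00813684,
        1.10342617, -0.04040025]), 'qvel': array([ 0.0005148 , -0.00163621,  0.0008483 ,  0.00083684,  0.00071947,
        0.00029246,  0.00117257]), 'joint_efforts': array([-1.52496027e-04, -4.58935189e+01,  2.08980027e-01, -1.65745443e+01,
       -6.10650214e-02,  2.05224281e-02,  2.33588607e-04]), 'position': array([ 0.21509348, -0.61244009,  0.18207184]), 'ee_rot': array([-3.09436220e+00, -5.27729991e-01,  8.17432679e-04]), 'ft_force': array([-0.16749583, -0.29471557, -0.20890611]), 'moment': array([ 0.00584455, -0.01145966, -0.04898562]), 'opening': 0.09299656819036597} 0.0188
scene {'fx': 383.2284446823807, 'fy': 383.2284446823807, 'cx': 249.31135607514312, 'cy': 190.47250244125414, 'origin': array([ 1.10151298, -0.38017385,  0.5553064 ]), 'attitude': array([-2.00808603, -1.03780056,  0.52803286])}
top {'fx': 434.4543807424735, 'fy': 434.4543807424735, 'cx': 259.66785323035316, 'cy': 200.97506141746493, 'origin': array([ 0.48639123, -0.00643148,  1.0893829 ]), 'attitude': array([-2.17400935,  2.19171701, -0.06726115])}
```

View pics/scene0.png

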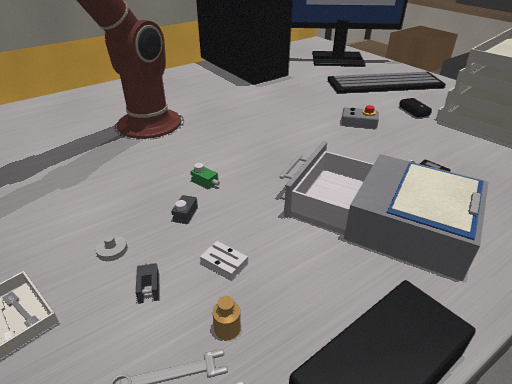

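View pics/top0.png

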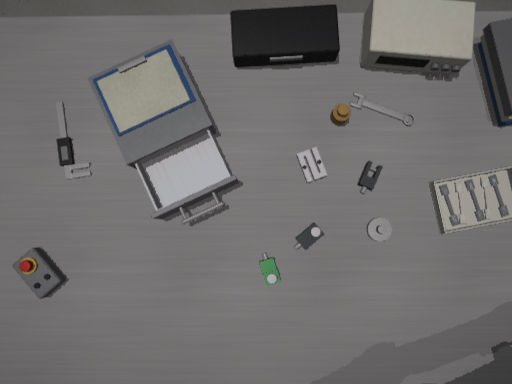

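The top view shows the grip at about (309,236), with its knob at (316,232) and its stud at (298,246). The drawer is at about (186,177) with its handle near (204,208). The green look-alike is at (270,270) and the knobless fork adapter at (370,176). I'll zoom in to measure.

```bash
cat > h.py <<'E'
import numpy as np, cv2
from scipy.spatial.transform import Rotation as R
from workcell import robot, eyes
def ray(im,u,v):
    d=R.from_rotvec(im["attitude"]).apply([(u-im["cx"])/im["fx"],(v-im["cy"])/im["fy"],1]); return np.array(im["origin"]),d
def on(im,u,v,z):
    o,d=ray(im,u,v); return o+d*(z-o[2])/d[2]
def proj(im,p):
    q=R.from_rotvec(im["attitude"]).inv().apply(np.array(p)-im["origin"]); return im["fx"]*q[0]/q[2]+im["cx"],im["fy"]*q[1]/q[2]+im["cy"]
def crop(im,x0,y0,x1,y1,k,name):
    c=cv2.resize(im["color"][y0:y1,x0:x1,::-1],None,fx=k,fy=k,interpolation=cv2.INTER_CUBIC); cv2.imwrite(name,c)
E
python3 - <<'E'
from h import *
t=eyes.get_image("top"); s=eyes.get_image("scene")
crop(t,80,40,260,230,4,"pics/drw.png")
a=cv2.resize(t["color"][210:265,280:340,::-1],None,fx=7,fy=7,interpolation=cv2.INTER_CUBIC)
b=cv2.resize(s["color"][185:240,155:215,::-1],None,fx=7,fy=7,interpolation=cv2.INTER_CUBIC)
b=cv2.resize(b,(380,385));a=cv2.resize(a,(420,385))
cv2.imwrite("pics/grip.png",np.hstack([a,b]))
crop(s,270,120,500,280,3,"pics/drws.png")
E
```

```text
(no output)
```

View pics/drw.png

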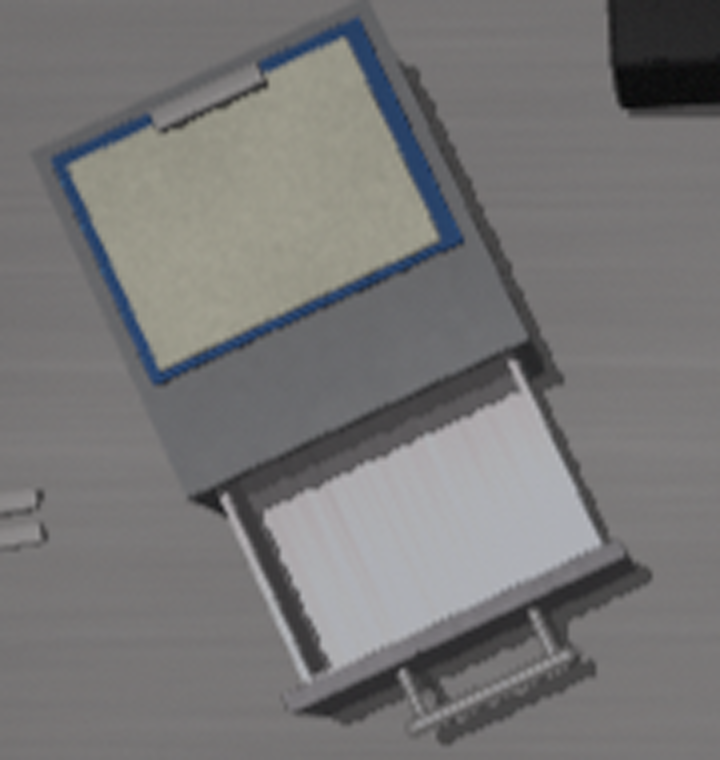

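View pics/grip.png

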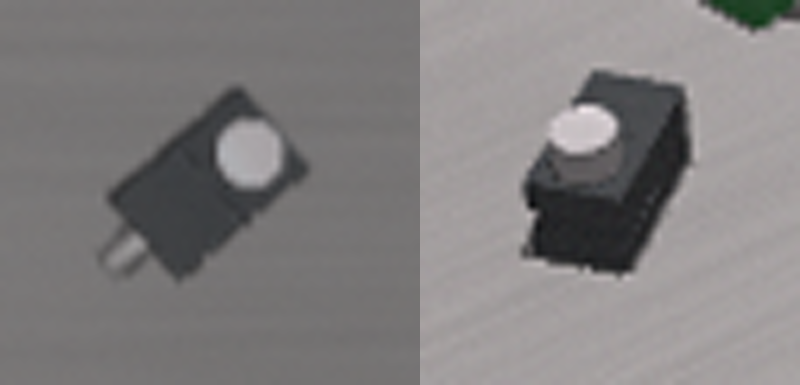

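View pics/drws.png

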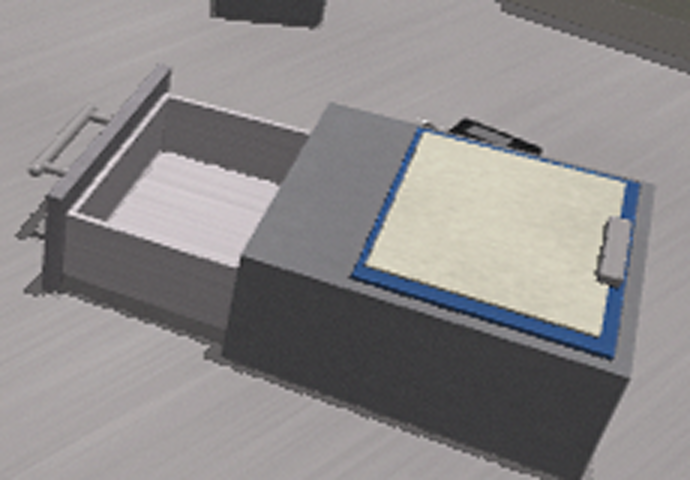

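Run:
```python
from h import *
t=eyes.get_image("top")
D=lambda x,y,z:on(t,(x+.5)/4-.5+80,(y+.5)/4-.5+40,z)
G=lambda x,y,z:on(t,(x+.5)/7-.5+280,(y+.5)/7-.5+210,z)
gray=cv2.cvtColor(t["color"],cv2.COLOR_RGB2GRAY)
m=((gray<72)).astype(np.uint8); m[:212]=0;m[262:]=0;m[:,:288]=0;m[:,335:]=0
c=max(cv2.findContours(m,0,2)[0],key=cv2.contourArea); r=cv2.minAreaRect(c); print("rect",r,cv2.boxPoints(r))
ps=[G(*p,.03) for p in [(238,88),(308,168),(181,282),(108,197)]]
for p in ps: print(p[:2].round(4))
cen=np.mean(ps,0); print("centre",cen)
for a,b in((0,1),(1,2),(2,3),(3,0)): print(np.linalg.norm(ps[a]-ps[b]))
k=G(250,153,.044); print("knob",k)
st=G(113,258,.015); print("stud tip",st)
d=k-st; print("yaw deg",np.degrees(np.arctan2(d[1],d[0])), [np.degrees(np.arctan2(*(ps[a]-ps[b])[[1,0]])) for a,b in((0,3),(1,2))])
h=[D(412,728,.066),D(577,655,.066)]; print("handle",h,np.linalg.norm(h[0]-h[1]))
pf=[D(298,712,.088),D(630,557,.088)];print("panel",pf,np.linalg.norm(pf[0]-pf[1]))
cf=[D(195,497,.09),D(530,345,.09)];cb=[D(35,152,.09),D(370,0,.09)]
print("cab",cf,cb,np.linalg.norm(cf[0]-cf[1]),np.linalg.norm(cf[0]-cb[0]))
for a,b in(h,pf,cf,cb):
  e=b-a; print("x-axis deg",np.degrees(np.arctan2(e[1],e[0]))+90)
hm=(h[0]+h[1])/2; pm=(pf[0]+pf[1])/2; cm=(cf[0]+cf[1])/2; cbm=(cb[0]+cb[1])/2
print(hm,pm,cm,cbm)
for p in(hm,pm,cm): e=cbm-p; print(np.degrees(np.arctan2(e[1],e[0])),np.linalg.norm(e[:2]))
```

```text
rect ((309.1294250488281, 235.81765747070312), (15.727458000183105, 24.296213150024414), 49.398704528808594) [[294.78824 237.75296]
 [313.23532 221.9412 ]
 [323.4706  233.88235]
 [305.02353 249.69412]]
[ 0.5067 -0.1298]
[ 0.4788 -0.1536]
[ 0.4398 -0.109 ]
[ 0.4693 -0.0841]
centre [ 0.47366591 -0.11915596  0.03      ]
0.03669948617199743
0.05927607660529875
0.03859713739573318
0.05904717631895953
knob [ 0.48418964 -0.13193847  0.044     ]
stud tip [ 0.44770563 -0.08671567  0.015     ]
yaw deg -51.104751106070836 [np.float64(-50.679538864428956), np.float64(-48.84150259827692)]
handle [array([0.50973082, 0.18265245, 0.066     ]), array([0.55201563, 0.08528702, 0.066     ])] 0.10615098459697919
panel [array([0.51898368, 0.24450996, 0.088     ]), array([0.60729041, 0.05243874, 0.088     ])] 0.21139874998368308
cab [array([0.64434185, 0.30509166, 0.09      ]), array([0.73207727, 0.11019994, 0.09      ])] [array([0.85038241, 0.40232956, 0.09      ]), array([0.94038352, 0.20501507, 0.09      ])] 0.21372946995171146 0.22783309121116116
x-axis deg 23.474814428541308
x-axis deg 24.69109488967679
x-axis deg 24.236092739093408
x-axis deg 24.51916426260256
[0.53087323 0.13396974 0.066     ] [0.56313704 0.14847435 0.088     ] [0.68820956 0.2076458  0.09      ] [0.89538296 0.30367232 0.09      ]
24.96498781776738 0.402077496030076
25.038113617877542 0.36670663991902064
24.868096877576463 0.22834602542257065
```

Run:
```python
from h import *
s=eyes.get_image("scene")
print("knob",on(s,180.3,203.1,.044))
D=lambda x,y,z:on(s,(x+.5)/3-.5+270,(y+.5)/3-.5+120,z)
pf=[D(50,198,.088),D(163,68,.088)]; print("panel",pf)
h=[D(35,165,.066),D(92,110,.066)];print("handle",h, sum(h)/2)
cf=[D(243,257,.09),D(332,104,.09)];print("cab",cf,sum(cf)/2,np.linalg.norm(cf[0]-cf[1]))
st=robot.get_state(); r=R.from_rotvec(st["ee_rot"]).as_matrix(); print(r.round(3)); 
print("grip dxyz",np.array([.4738,-.1194,.1])-st["position"])
```

```text
knob [ 0.48709167 -0.13046483  0.044     ]
panel [array([0.61578078, 0.0549056 , 0.088     ]), array([0.52877622, 0.24724545, 0.088     ])]
handle [array([0.55334533, 0.09348959, 0.066     ]), array([0.51839395, 0.18135408, 0.066     ])] [0.53586964 0.13742183 0.066     ]
cab [array([0.74045439, 0.11266443, 0.09      ]), array([0.64878867, 0.31131233, 0.09      ])] [0.69462153 0.21198838 0.09      ] 0.21877749464714202
[[ 0.943  0.331 -0.   ]
 [ 0.331 -0.943  0.001]
 [-0.    -0.001 -1.   ]]
grip dxyz [ 0.25845139  0.49357901 -0.08284825]
```

Call:
drive_tool(
  increments=[
    [1, [0.04, 0.08, -0.01], [0, 0, 1.4]],
    [1, [0.06, 0.12, -0.02], [0, 0, 2.8]],
    [1, [0.08, 0.16, -0.03], [0, 0, 4.2]],
    [1, [0.1, 0.2, -0.03], [0, 0, 5.6]],
    [1, [0.12, 0.24, -0.04], [0, 0, 7]],
    [1, [0.14, 0.27, -0.04], [0, 0, 8.4]],
    [1, [0.16, 0.31, -0.05], [0, 0, 9.8]],
    [1, [0.18, 0.35, -0.05], [0, 0, 11.2]],
    [1, [0.2, 0.39, -0.06], [0, 0, 12.6]],
    [1, [0.22, 0.43, -0.06], [0, 0, 14]],
    [1, [0.24, 0.46, -0.06], [0, 0, 15.4]],
    [1, [0.26, 0.494, -0.06], [0, 0, 16.8]],
    [1, [0.26, 0.494, -0.06], [0, 0, 18.43]],
    [1, [0.26, 0.494, -0.06], [0, 0, 18.43]],
    [1, [0.26, 0.494, -0.06], [0, 0, 18.43]],
    [1, [0.26, 0.494, -0.06], [0, 0, 18.43]],
  ],
  squeeze=25,
)

```text
time_s: 1.9
position: [0.4748, -0.1203, 0.1227]
ee_rot: [-1.336, -2.843, 0.003]
ft_force: [0.1, -0.1, -0.2]
opening: 0.0928
```

Run:
```python
from h import *
st=robot.get_state(); r=R.from_rotvec(st["ee_rot"]).as_matrix(); print(r.round(3),st["position"],st["joint_positions"].round(2)); print("tool y yaw",np.degrees(np.arctan2(r[1,1],r[0,1])))
print(np.array([.475,-.119,.005])-st["position"])
t=eyes.get_image("top"); s=eyes.get_image("scene")
a=t["color"][190:285,260:360,::-1];b=s["color"][130:270,100:250,::-1]
cv2.imwrite("pics/pre.png",np.hstack([cv2.resize(a,(400,380)),cv2.resize(b,(400,380))]))
```

```text
[[-0.638  0.77  -0.001]
 [ 0.77   0.638 -0.001]
 [-0.    -0.002 -1.   ]] [ 0.47477345 -0.12033662  0.12274519] [ 0.59  0.5  -0.57  1.94  0.37  0.8   0.51]
tool y yaw 39.672771176058625
[ 0.00022655  0.00133662 -0.11774519]
```

View pics/pre.png

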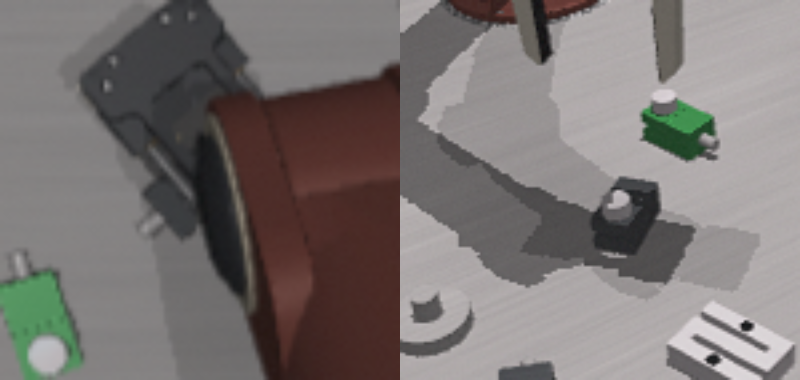

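The right (scene) view shows the open fingers above the grip. The left (top) view shows the stud at about (150,222), with the gripper over the block. Nothing is in the fingers' path, so I'll descend and grasp.

Call:
drive_tool(
  increments=[
    [1, [0, 0.001, -0.03], [0, 0, 0]],
    [1, [0, 0.001, -0.06], [0, 0, 0]],
    [1, [0, 0.001, -0.08], [0, 0, 0]],
    [1, [0, 0.001, -0.095], [0, 0, 0]],
    [1, [0, 0.001, -0.105], [0, 0, 0]],
    [1, [0, 0.001, -0.113], [0, 0, 0]],
    [1, [0, 0.001, -0.115], [0, 0, 0]],
    [1, [0, 0.001, -0.115], [0, 0, 0]],
    [0, [0, 0.001, -0.115], [0, 0, 0]],
    [-0.4, [0, 0.001, -0.115], [0, 0, 0]],
    [-1, [0, 0.001, -0.115], [0, 0, 0]],
    [-1, [0, 0.001, -0.115], [0, 0, 0]],
    [-1, [0, 0.001, -0.115], [0, 0, 0]],
    [-1, [0, 0.001, -0.115], [0, 0, 0]],
    [-1, [0, 0.001, -0.115], [0, 0, 0]],
    [-1, [0, 0.001, -0.115], [0, 0, 0]],
  ],
  squeeze=30,
)

```text
time_s: 3.6
position: [0.4749, -0.1191, 0.0078]
ee_rot: [-1.334, -2.844, 0.002]
ft_force: [-0.5, -0.2, 0.7]
opening: 0.0338
```

Call:
drive_tool(
  increments=[
    [-1, [0, 0, 0.01], [0, 0, 0]],
    [-1, [0, 0, 0.03], [0, 0, 0]],
    [-1, [0, 0, 0.06], [0, 0, 0]],
    [-1, [0, 0, 0.09], [0, 0, 0]],
    [-1, [0, 0, 0.12], [0, 0, 0]],
    [-1, [0, 0, 0.14], [0, 0, 0]],
    [-1, [0, 0, 0.14], [0, 0, 0]],
    [-1, [0, 0, 0.14], [0, 0, 0]],
  ],
)

```text
time_s: 4.4
position: [0.4746, -0.1192, 0.148]
ee_rot: [1.334, 2.844, -0.003]
ft_force: [0.1, -0.6, 0.5]
opening: 0.0003
```

Run:
```python
from h import *
st=robot.get_state(); print(st["opening"],st["ft_force"],st["position"])
s=eyes.get_image("scene")
crop(s,100,90,290,230,4,"pics/lift.png")
print(np.array([.631,.180,.148])-st["position"])
```

```text
0.0003259076208726997 [ 0.14502767 -0.57427216  0.53530717] [ 0.47459917 -0.11920194  0.14799417]
[1.56400831e-01 2.99201941e-01 5.83334680e-06]
```

View pics/lift.png

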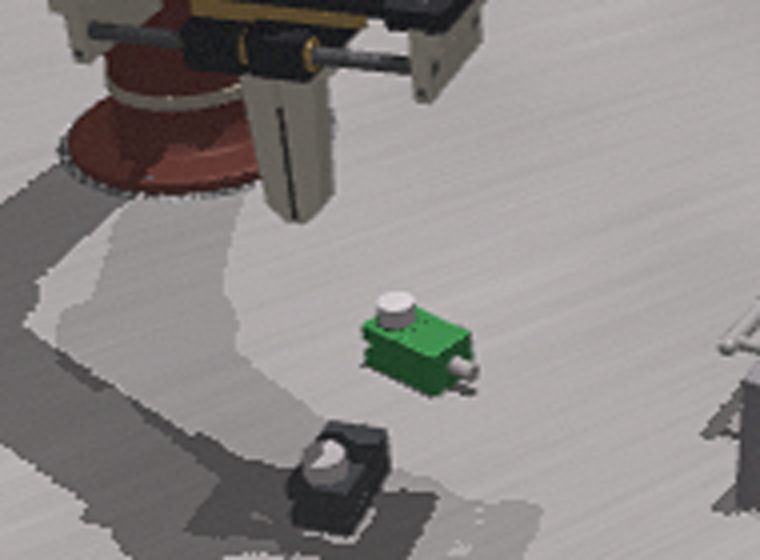

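The lift failed. The grip is still on the bench at about (338,478) in this crop and the fingers have closed empty, so I'll re-measure before retrying.

Run:
```python
from h import *
t=eyes.get_image("top");s=eyes.get_image("scene")
a=t["color"][190:285,260:360,::-1];b=s["color"][185:240,155:215,::-1]
cv2.imwrite("pics/re.png",np.hstack([cv2.resize(a,(400,380),interpolation=2),cv2.resize(b,(390,380),interpolation=2)]))
```

```text
(no output)
```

View pics/re.png

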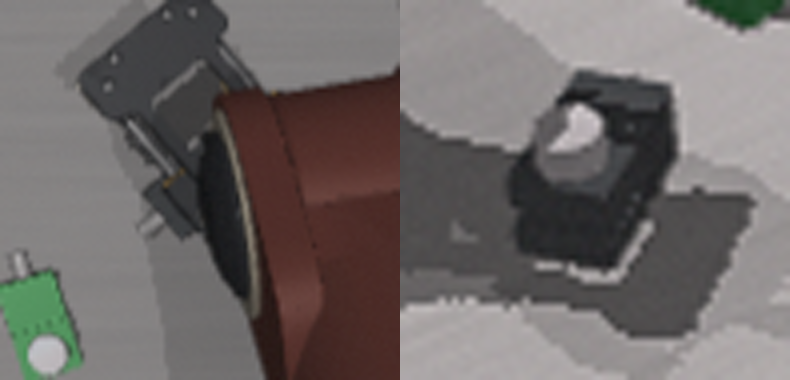

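Call:
drive_tool(
  increments=[
    [1, [0, 0, 0], [0, 0, 0]],
    [1, [0, 0, 0], [0, 0, 0]],
    [1, [0, 0, 0], [0, 0, 0]],
    [1, [0, 0, 0], [0, 0, 0]],
    [1, [0, 0, 0], [0, 0, 0]],
    [1, [0, 0, 0], [0, 0, 0]],
    [1, [0, 0, 0], [0, 0, 0]],
    [1, [0, 0, 0], [0, 0, 0]],
    [1, [0, 0, 0], [0, 0, 0]],
  ],
)

```text
time_s: 5.45
position: [0.4738, -0.119, 0.1467]
ee_rot: [-1.333, -2.842, 0.003]
ft_force: [-0.3, 0.9, -0.8]
opening: 0.0678
```

Call:
drive_tool(
  increments=[
    [1, [0, 0, -0.03], [0, 0, 0]],
    [1, [0, 0, -0.07], [0, 0, 0]],
    [1, [0, 0, -0.1], [0, 0, 0]],
    [1, [0, 0, -0.12], [0, 0, 0]],
    [1, [0, 0, -0.135], [0, 0, 0]],
    [1, [0, 0, -0.141], [0, 0, 0]],
    [1, [0, 0, -0.141], [0, 0, 0]],
    [1, [0, 0, -0.141], [0, 0, 0]],
  ],
)

```text
time_s: 6.25
position: [0.4745, -0.119, 0.0063]
ee_rot: [-1.333, -2.843, 0.003]
ft_force: [0.3, -0.1, -0.3]
opening: 0.0931
```

Run:
```python
from h import *
st=robot.get_state(); print(st["opening"],st["ft_force"],st["position"],st["joint_positions"].round(2))
s=eyes.get_image("scene")
crop(s,130,120,250,240,5,"pics/down.png")
```

```text
0.09309503596504314 [ 0.33945251 -0.08595564 -0.31110628] [ 0.47445484 -0.11903648  0.00629242] [ 0.48  0.68 -0.43  2.05  0.54  0.53  0.36]
```

View pics/down.png

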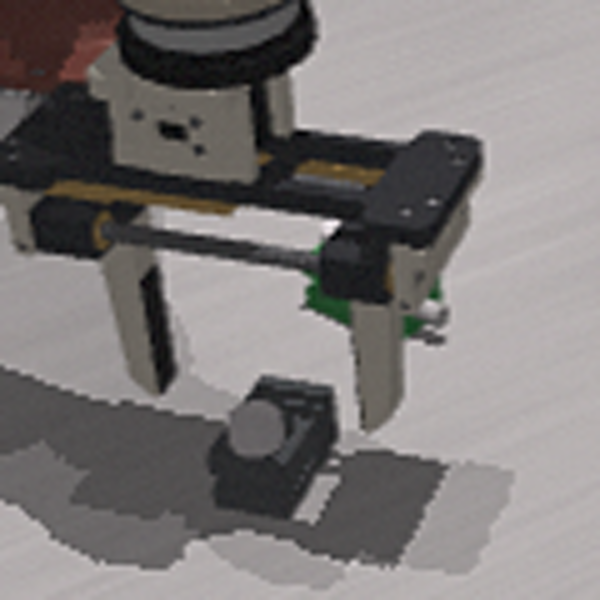

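Run:
```python
from h import *
s=eyes.get_image("scene");t=eyes.get_image("top")
print("lift: seen (174,144.7) expect",proj(s,[.4746,-.1192,.148]))
print("now seen tips",(130+160/5,120+390/5),(130+372/5,120+430/5))
p=np.array([.4745,-.119,.0063]);y=np.array([.77,.638,0])
for k in(-.0464,.0464):
  for z in (0.006,.03,.05): q=p+k*y;q[2]=z;print(k,z,np.round(proj(s,q),1),np.round(proj(t,q),1))
crop(t,230,180,400,290,4,"pics/downt.png")
```

```text
lift: seen (174,144.7) expect (np.float64(176.76834191671554), np.float64(157.65531918116136))
now seen tips (162.0, 198.0) (204.4, 206.0)
-0.0464 0.006 [165.2 208.3] [320.5 249.7]
-0.0464 0.03 [163.8 200. ] [321.8 250.2]
-0.0464 0.05 [162.5 192.8] [322.9 250.5]
0.0464 0.006 [203.6 215.1] [296.2 221.1]
0.0464 0.03 [202.8 206.7] [296.9 220.8]
0.0464 0.05 [202.1 199.5] [297.6 220.6]
```

View pics/downt.png

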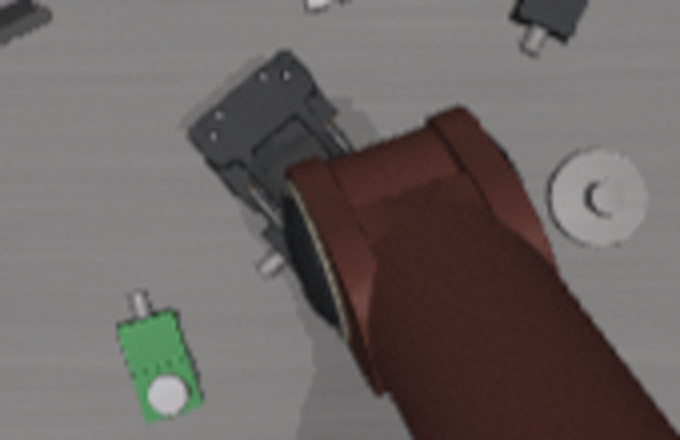

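In this view the fingertips sit at about (160,390) and (372,430). That is about 10 px above where the stated TCP should project, so the tips are really about 30 mm higher than reported. I'll go lower carefully, watching the force.

Call:
drive_tool(
  increments=[
    [1, [0, 0, -0.005], [0, 0, 0]],
    [1, [0, 0, -0.01], [0, 0, 0]],
    [1, [0, 0, -0.015], [0, 0, 0]],
    [1, [0, 0, -0.015], [0, 0, 0]],
    [1, [0, 0, -0.015], [0, 0, 0]],
  ],
)

```text
time_s: 6.9
position: [0.4743, -0.1191, -0.0087]
ee_rot: [-1.333, -2.843, 0.003]
ft_force: [0.8, 0.6, -0.3]
opening: 0.0929
```

Run:
```python
from h import *
s=eyes.get_image("scene")
crop(s,130,120,250,240,5,"pics/down2.png")
```

```text
(no output)
```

View pics/down2.png

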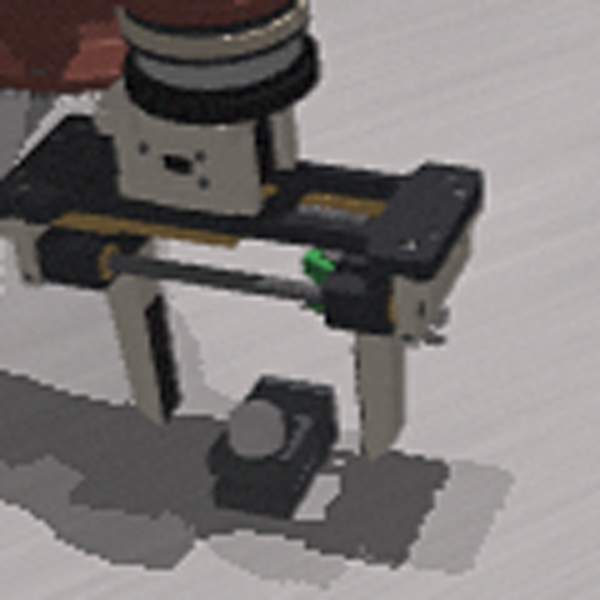

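Call:
drive_tool(
  increments=[
    [1, [0, 0, -0.003], [0, 0, 0]],
    [1, [0, 0, -0.006], [0, 0, 0]],
    [1, [0, 0, -0.009], [0, 0, 0]],
    [1, [0, 0, -0.01], [0, 0, 0]],
    [1, [0, 0, -0.01], [0, 0, 0]],
  ],
)

```text
time_s: 7.45
position: [0.4743, -0.119, -0.0188]
ee_rot: [-1.333, -2.843, 0.003]
ft_force: [-0.1, 0.3, 0.7]
opening: 0.0929
```

Run:
```python
from h import *
s=eyes.get_image("scene");t=eyes.get_image("top")
crop(s,130,120,250,240,5,"pics/down3.png")
crop(t,230,180,400,290,4,"pics/downt3.png")
```

```text
(no output)
```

View pics/down3.png

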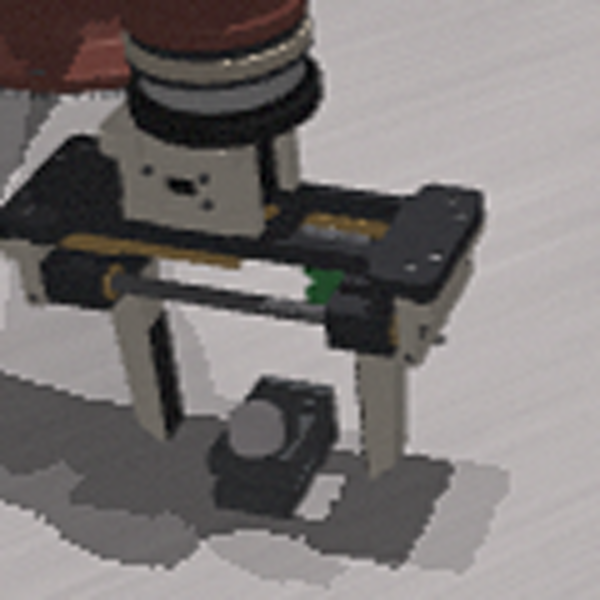

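View pics/downt3.png

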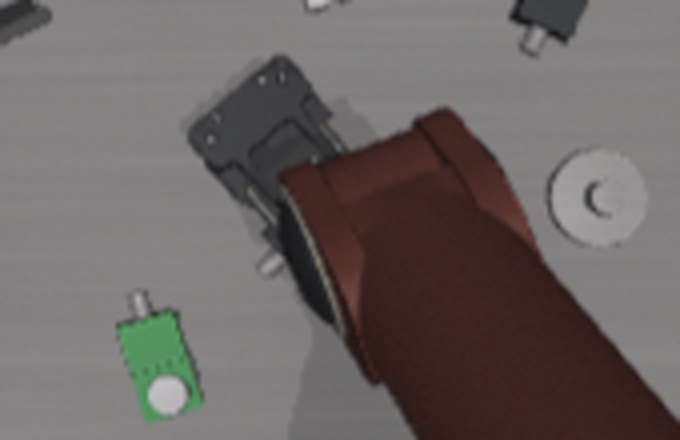

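Now the fingertips, at about (165,440) and (387,475), straddle the block near bench level. I'll close here.

Call:
drive_tool(
  increments=[
    [-1, [0, 0, 0], [0, 0, 0]],
    [-1, [0, 0, 0], [0, 0, 0]],
    [-1, [0, 0, 0], [0, 0, 0]],
    [-1, [0, 0, 0], [0, 0, 0]],
    [-1, [0, 0, 0], [0, 0, 0]],
    [-1, [0, 0, 0], [0, 0, 0]],
    [-1, [0, 0, 0], [0, 0, 0]],
    [-1, [0, 0, 0], [0, 0, 0]],
    [-1, [0, 0, 0], [0, 0, 0]],
    [-1, [0, 0, 0], [0, 0, 0]],
    [-1, [0, 0, 0], [0, 0, 0]],
    [-1, [0, 0, 0], [0, 0, 0]],
    [-1, [0, 0, 0], [0, 0, 0]],
  ],
)

```text
time_s: 8.85
position: [0.4744, -0.1192, -0.0186]
ee_rot: [-1.333, -2.843, 0.003]
ft_force: [0.1, -0.7, 0.1]
opening: 0.0353
```

Run:
```python
from h import *
s=eyes.get_image("scene")
crop(s,130,120,250,240,5,"pics/cl.png")
```

```text
(no output)
```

View pics/cl.png

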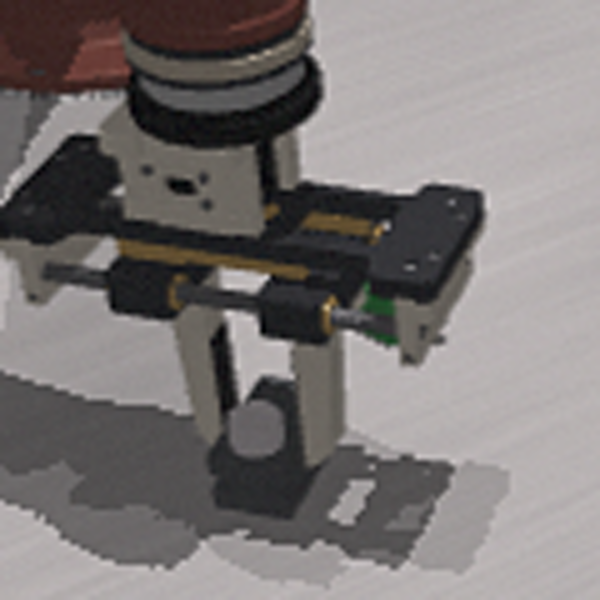

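The fingers now hold the block's flanks and the opening reads 35 mm. I'll lift a little and check.

Call:
drive_tool(
  increments=[
    [-1, [0, 0, 0.01], [0, 0, 0]],
    [-1, [0, 0, 0.02], [0, 0, 0]],
    [-1, [0, 0, 0.03], [0, 0, 0]],
    [-1, [0, 0, 0.03], [0, 0, 0]],
    [-1, [0, 0, 0.03], [0, 0, 0]],
  ],
  squeeze=40,
)

```text
time_s: 9.4
position: [0.4746, -0.1193, 0.0118]
ee_rot: [-1.334, -2.843, 0.003]
ft_force: [-0.0, -0.6, -4.6]
opening: 0.0352
```

Run:
```python
from h import *
s=eyes.get_image("scene")
crop(s,130,120,250,240,5,"pics/l2.png")
```

```text
(no output)
```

View pics/l2.png

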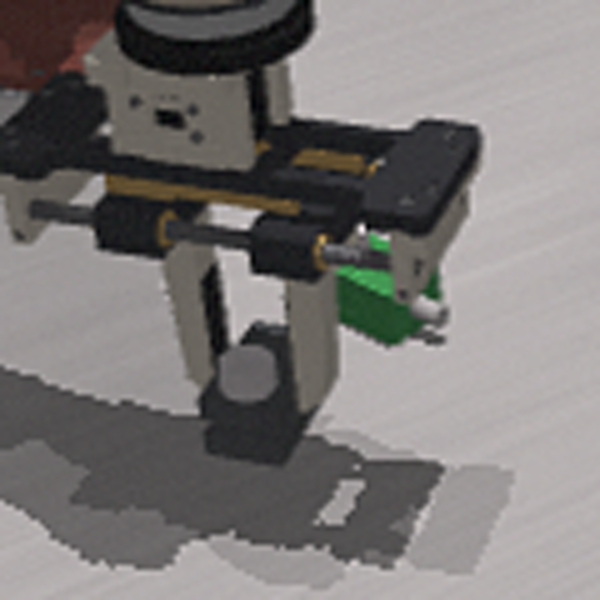

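Call:
drive_tool(
  increments=[
    [-1, [0, 0, 0.03], [0, 0, 0]],
    [-1, [0, 0, 0.06], [0, 0, 0]],
    [-1, [0, 0, 0.09], [0, 0, 0]],
    [-1, [0.01, 0.02, 0.11], [0, 0, -0.3]],
    [-1, [0.03, 0.05, 0.115], [0, 0, -0.6]],
    [-1, [0.045, 0.08, 0.115], [0, 0, -0.9]],
    [-1, [0.06, 0.11, 0.115], [0, 0, -1.2]],
    [-1, [0.075, 0.14, 0.115], [0, 0, -1.5]],
    [-1, [0.09, 0.17, 0.115], [0, 0, -1.8]],
    [-1, [0.105, 0.2, 0.115], [0, 0, -2.1]],
    [-1, [0.12, 0.23, 0.115], [0, 0, -2.3]],
    [-1, [0.135, 0.26, 0.115], [0, 0, -2.5]],
    [-1, [0.145, 0.28, 0.115], [0, 0, -2.55]],
    [-1, [0.155, 0.295, 0.115], [0, 0, -2.55]],
    [-1, [0.157, 0.3, 0.115], [0, 0, -2.55]],
    [-1, [0.157, 0.3, 0.115], [0, 0, -2.55]],
    [-1, [0.157, 0.3, 0.115], [0, 0, -2.55]],
  ],
)

```text
time_s: 11.15
position: [0.6304, 0.1789, 0.1257]
ee_rot: [-1.701, -2.638, 0.008]
ft_force: [-0.5, -0.6, -4.7]
opening: 0.0355
```

Run:
```python
from h import *
s=eyes.get_image("scene");t=eyes.get_image("top")
a=s["color"][50:260,250:490,::-1];b=t["color"][60:250,110:300,::-1]
cv2.imwrite("pics/ov.png",np.hstack([cv2.resize(a,(420,368),interpolation=2),cv2.resize(b,(368,368),interpolation=2)]))
print(robot.get_state()["joint_positions"].round(2))
for z in(.14,.12): print(np.round(proj(s,[.632,.181,z]),1))
```

```text
[-0.06  0.72 -0.46  1.46  0.34  1.05 -0.17]
[338.3 149.3]
[337.1 157.3]
```

View pics/ov.png

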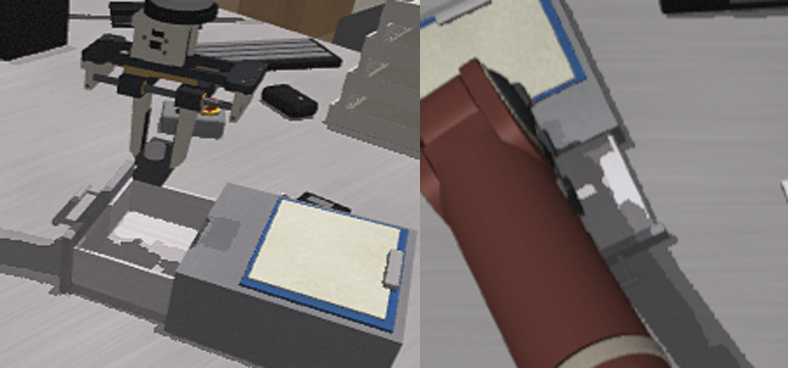

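The scene crop shows the grip held at about (153,165), above the open part of the drawer, within 3 px of where the block's centre should project. I'll lower it.

Call:
drive_tool(
  increments=[
    [-1, [0.002, 0.002, -0.02], [0, 0, 0]],
    [-1, [0.002, 0.002, -0.04], [0, 0, 0]],
    [-1, [0.002, 0.002, -0.06], [0, 0, 0]],
    [-1, [0.002, 0.002, -0.075], [0, 0, 0]],
    [-1, [0.002, 0.002, -0.085], [0, 0, 0]],
    [-1, [0.002, 0.002, -0.095], [0, 0, 0]],
    [-1, [0.002, 0.002, -0.1], [0, 0, 0]],
    [-1, [0.002, 0.002, -0.105], [0, 0, 0]],
    [-1, [0.002, 0.002, -0.11], [0, 0, 0]],
    [-1, [0.002, 0.002, -0.112], [0, 0, 0]],
    [-1, [0.002, 0.002, -0.112], [0, 0, 0]],
    [-1, [0.002, 0.002, -0.112], [0, 0, 0]],
  ],
)

```text
time_s: 12.45
position: [0.6331, 0.1808, 0.0145]
ee_rot: [-1.703, -2.639, 0.005]
ft_force: [0.2, 0.1, -4.4]
opening: 0.0355
```

Run:
```python
from h import *
s=eyes.get_image("scene")
crop(s,260,80,440,220,4,"pics/in.png")
```

```text
(no output)
```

View pics/in.png

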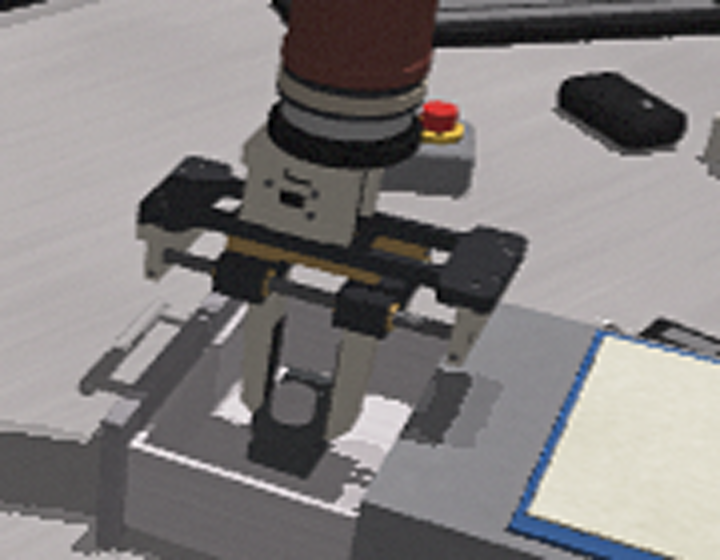

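Call:
drive_tool(
  increments=[
    [-1, [0, 0, -0.003], [0, 0, 0]],
    [-1, [0, 0, -0.006], [0, 0, 0]],
    [-1, [0, 0, -0.009], [0, 0, 0]],
    [-1, [0, 0, -0.011], [0, 0, 0]],
    [-1, [0, 0, -0.011], [0, 0, 0]],
  ],
)

```text
time_s: 13.0
position: [0.6328, 0.1806, 0.003]
ee_rot: [-1.703, -2.638, 0.006]
ft_force: [0.2, -0.5, -4.1]
opening: 0.0356
```

Call:
drive_tool(
  increments=[
    [-1, [0, 0, -0.001], [0, 0, 0]],
    [-1, [0, 0, -0.002], [0, 0, 0]],
    [-1, [0, 0, -0.002], [0, 0, 0]],
  ],
)

```text
time_s: 13.3
position: [0.6327, 0.1806, 0.0009]
ee_rot: [-1.702, -2.638, 0.007]
ft_force: [0.6, -0.3, -4.6]
opening: 0.0361
```

Call:
drive_tool(
  increments=[
    [-1, [0, 0, -0.001], [0, 0, 0]],
    [-1, [0, 0, -0.002], [0, 0, 0]],
    [-1, [0, 0, -0.002], [0, 0, 0]],
  ],
)

```text
time_s: 13.6
position: [0.633, 0.1807, -0.0005]
ee_rot: [-1.703, -2.638, 0.006]
ft_force: [-1.2, -1.1, 0.1]
opening: 0.0361
```

It's touching the drawer floor: the weight has come off the wrist. I'll release.

Call:
drive_tool(
  increments=[
    [-0.15, [0, 0, 0], [0, 0, 0]],
    [0, [0, 0, 0], [0, 0, 0]],
    [0.1, [0, 0, 0], [0, 0, 0]],
    [0.15, [0, 0, 0], [0, 0, 0]],
    [0.15, [0, 0, 0], [0, 0, 0]],
    [0.15, [0, 0, 0], [0, 0, 0]],
    [0.15, [0, 0, 0], [0, 0, 0]],
  ],
)

```text
time_s: 14.3
position: [0.633, 0.1807, -0.0005]
ee_rot: [-1.703, -2.638, 0.006]
ft_force: [-0.1, -0.0, 0.0]
opening: 0.0536
```

Run:
```python
from h import *
s=eyes.get_image("scene")
crop(s,260,80,440,220,4,"pics/rel.png")
```

```text
(no output)
```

View pics/rel.png

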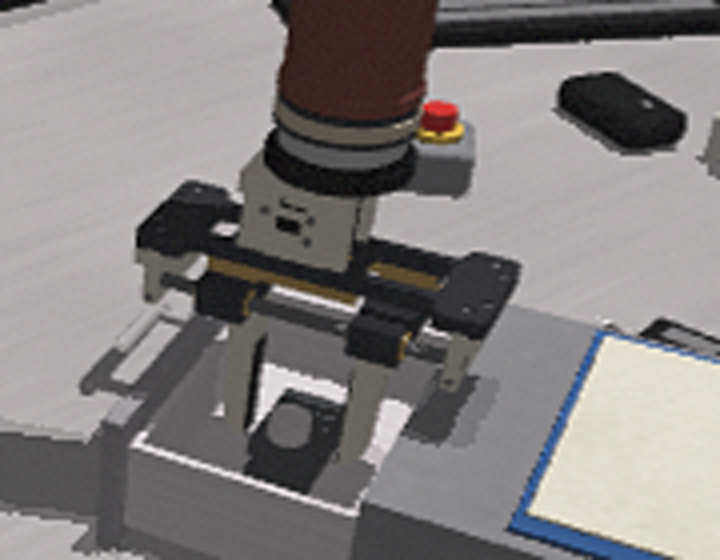

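The image shows the block standing free between the fingers, with its knob at (290,425), inside the drawer. I'll retreat upward, close the gripper and move in front of the handle.

Call:
drive_tool(
  increments=[
    [0.15, [0, 0, 0.015], [0, 0, 0]],
    [0.15, [0, 0, 0.04], [0, 0, 0]],
    [0.15, [0, 0, 0.08], [0, 0, 0]],
    [-1, [0, 0, 0.12], [0, 0, 0]],
    [-1, [-0.02, -0.01, 0.14], [0, 0, 0]],
    [-1, [-0.05, -0.022, 0.14], [0, 0, 0]],
    [-1, [-0.08, -0.036, 0.14], [0, 0, 0]],
    [-1, [-0.11, -0.05, 0.14], [0, 0, 0]],
    [-1, [-0.14, -0.063, 0.14], [0, 0, 0]],
    [-1, [-0.155, -0.07, 0.14], [0, 0, 0]],
    [-1, [-0.155, -0.07, 0.14], [0, 0, 0]],
    [-1, [-0.155, -0.07, 0.11], [0, 0, 0]],
    [-1, [-0.155, -0.07, 0.11], [0, 0, 0]],
  ],
)

```text
time_s: 15.65
position: [0.4773, 0.1104, 0.108]
ee_rot: [-1.701, -2.636, 0.01]
ft_force: [-0.9, 0.7, -0.6]
opening: 0.0008
```

Run:
```python
from h import *
s=eyes.get_image("scene");t=eyes.get_image("top")
a=s["color"][50:260,250:490,::-1];b=t["color"][60:250,110:300,::-1]
cv2.imwrite("pics/ret.png",np.hstack([cv2.resize(a,(420,368),interpolation=2),cv2.resize(b,(368,368),interpolation=2)]))
```

```text
(no output)
```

View pics/ret.png

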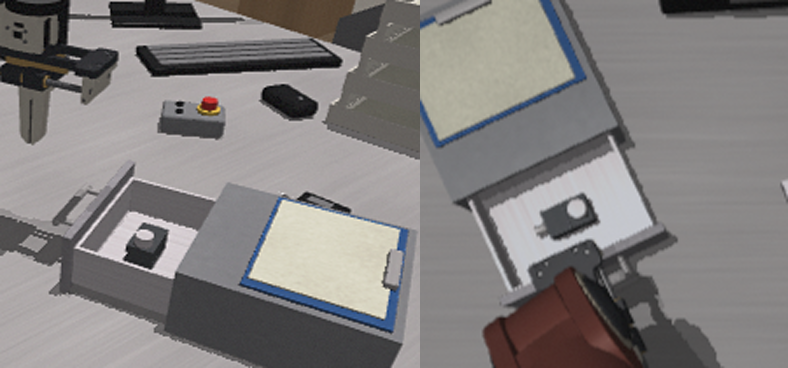

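The grip lies in the middle of the open drawer, at crop (148,243) and top crop (570,215). The closed fingers are in front of the handle. I'll go down.

Call:
drive_tool(
  increments=[
    [-1, [0, 0, -0.03], [0, 0, 0]],
    [-1, [0, 0, -0.06], [0, 0, 0]],
    [-1, [0, 0, -0.085], [0, 0, 0]],
    [-1, [0, 0, -0.098], [0, 0, 0]],
    [-1, [0, 0, -0.098], [0, 0, 0]],
    [-1, [0, 0, -0.098], [0, 0, 0]],
  ],
)

```text
time_s: 16.35
position: [0.4802, 0.1121, 0.0128]
ee_rot: [-1.703, -2.64, 0.002]
ft_force: [-1.2, 0.5, -0.0]
opening: 0.0005
```

Run:
```python
from h import *
s=eyes.get_image("scene")
crop(s,220,60,400,200,4,"pics/hd.png")
```

```text
(no output)
```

View pics/hd.png

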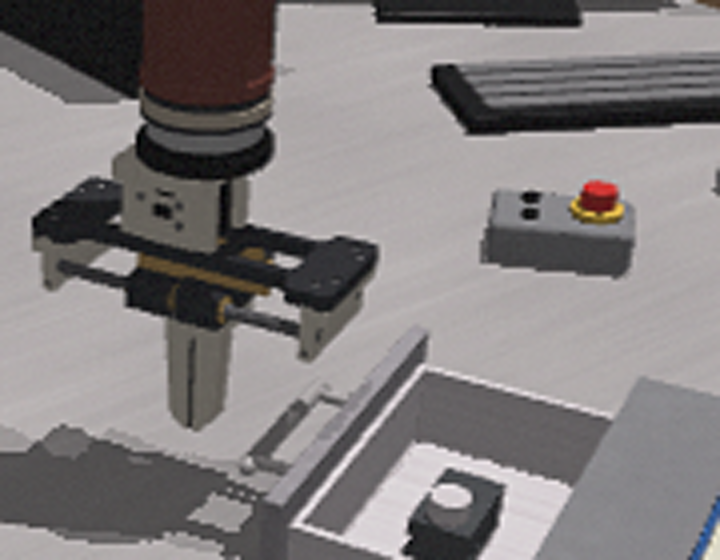

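Call:
drive_tool(
  increments=[
    [-1, [0.009, 0.004, 0], [0, 0, 0]],
    [-1, [0.018, 0.008, 0], [0, 0, 0]],
    [-1, [0.027, 0.012, 0], [0, 0, 0]],
    [-1, [0.034, 0.015, 0], [0, 0, 0]],
    [-1, [0.041, 0.019, 0], [0, 0, 0]],
    [-1, [0.048, 0.022, 0], [0, 0, 0]],
    [-1, [0.055, 0.025, 0], [0, 0, 0]],
    [-1, [0.062, 0.028, 0], [0, 0, 0]],
    [-1, [0.069, 0.031, 0], [0, 0, 0]],
    [-1, [0.076, 0.035, 0], [0, 0, 0]],
    [-1, [0.083, 0.038, 0], [0, 0, 0]],
    [-1, [0.09, 0.041, 0], [0, 0, 0]],
  ],
)

```text
time_s: 17.6
position: [0.5706, 0.1535, 0.0129]
ee_rot: [-1.703, -2.64, 0.002]
ft_force: [-2.9, 0.1, -0.1]
opening: 0.0005
```

Run:
```python
from h import *
s=eyes.get_image("scene")
crop(s,240,60,420,200,4,"pics/push.png")
```

```text
(no output)
```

View pics/push.png

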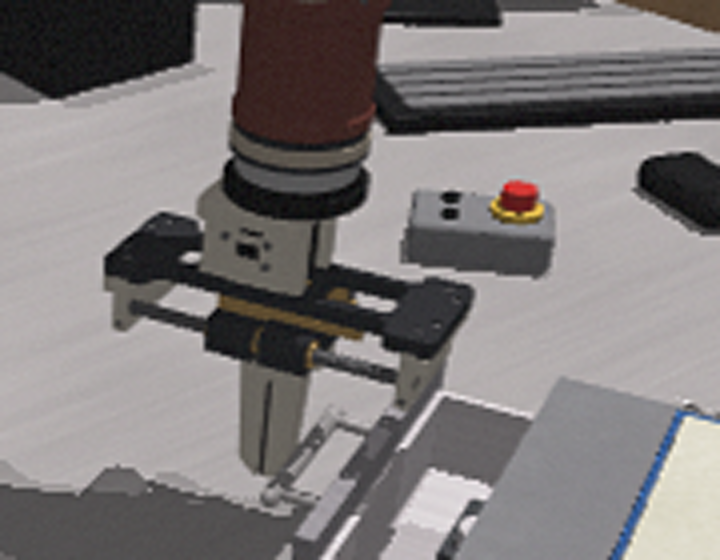

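The fingers are pushing the handle at about (290,465) and the drawer is partly closed. I'll continue.

Call:
drive_tool(
  increments=[
    [-1, [0.007, 0.003, 0], [0, 0, 0]],
    [-1, [0.014, 0.006, 0], [0, 0, 0]],
    [-1, [0.021, 0.01, 0], [0, 0, 0]],
    [-1, [0.028, 0.013, 0], [0, 0, 0]],
    [-1, [0.034, 0.015, 0], [0, 0, 0]],
    [-1, [0.039, 0.018, 0], [0, 0, 0]],
    [-1, [0.043, 0.02, 0], [0, 0, 0]],
    [-1, [0.046, 0.021, 0], [0, 0, 0]],
  ],
)

```text
time_s: 18.45
position: [0.6189, 0.1757, 0.0131]
ee_rot: [1.702, 2.639, 0.004]
ft_force: [-0.7, -0.2, -0.6]
opening: 0.0004
```

Run:
```python
from h import *
s=eyes.get_image("scene")
crop(s,260,80,440,220,4,"pics/push2.png")
```

```text
(no output)
```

View pics/push2.png

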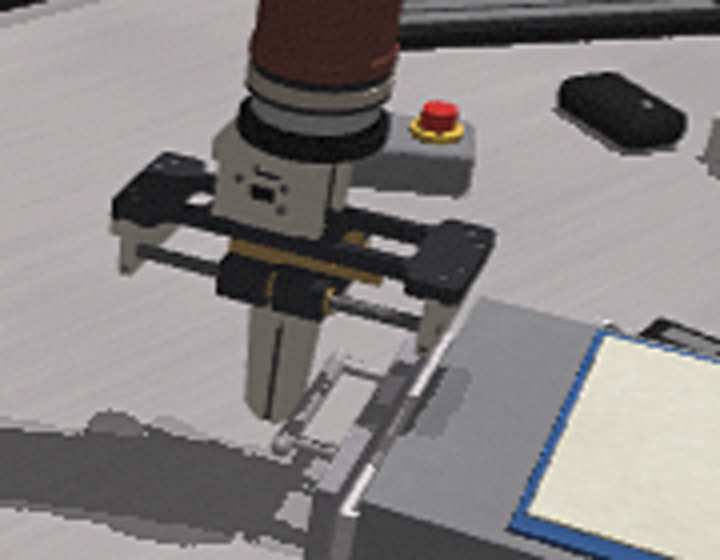

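Only a thin gap of about 10–15 mm is left between the panel and the cabinet. I'll take small steps to the stop.

Call:
drive_tool(
  increments=[
    [-1, [0.002, 0.001, 0], [0, 0, 0]],
    [-1, [0.004, 0.002, 0], [0, 0, 0]],
    [-1, [0.006, 0.003, 0], [0, 0, 0]],
    [-1, [0.008, 0.004, 0], [0, 0, 0]],
    [-1, [0.008, 0.004, 0], [0, 0, 0]],
  ],
)

```text
time_s: 19.0
position: [0.6283, 0.1803, 0.0132]
ee_rot: [1.702, 2.638, 0.007]
ft_force: [-0.7, -0.5, 0.1]
opening: 0.0004
```

Call:
drive_tool(
  increments=[
    [-1, [0.002, 0.001, 0], [0, 0, 0]],
    [-1, [0.004, 0.002, 0], [0, 0, 0]],
    [-1, [0.004, 0.002, 0], [0, 0, 0]],
  ],
)

```text
time_s: 19.3
position: [0.6299, 0.181, 0.0132]
ee_rot: [-1.703, -2.64, 0.002]
ft_force: [-6.5, -3.6, 5.0]
opening: 0.0007
```

Call:
drive_tool(
  increments=[
    [-1, [0.002, 0.001, 0], [0, 0, 0]],
    [-1, [0.002, 0.001, 0], [0, 0, 0]],
  ],
)

```text
time_s: 19.5
position: [0.6297, 0.1808, 0.0133]
ee_rot: [-1.702, -2.638, 0.01]
ft_force: [-5.9, -2.8, 4.3]
opening: 0.0006
```

Call:
drive_tool(
  increments=[
    [-1, [-0.018, -0.008, 0], [0, 0, 0]],
    [-1, [-0.045, -0.02, 0], [0, 0, 0]],
    [-1, [-0.08, -0.036, 0], [0, 0, 0]],
    [-1, [-0.08, -0.036, 0.05], [0, 0, 0]],
    [-1, [-0.08, -0.036, 0.1], [0, 0, 0]],
    [-1, [-0.08, -0.06, 0.15], [0, 0, 0]],
    [-1, [-0.08, -0.1, 0.15], [0, 0, 0]],
    [-1, [-0.08, -0.14, 0.15], [0, 0, 0]],
    [-1, [-0.08, -0.19, 0.15], [0, 0, 0]],
    [-1, [-0.08, -0.23, 0.15], [0, 0, 0]],
    [-1, [-0.08, -0.27, 0.15], [0, 0, 0]],
    [-1, [-0.08, -0.3, 0.15], [0, 0, 0]],
    [-1, [-0.08, -0.3, 0.15], [0, 0, 0]],
    [-1, [-0.08, -0.3, 0.15], [0, 0, 0]],
  ],
)

```text
time_s: 20.9
position: [0.5505, -0.119, 0.1636]
ee_rot: [-1.704, -2.638, 0.007]
ft_force: [0.2, 0.8, 0.4]
opening: 0.0005
```

Run:
```python
from h import *
s=eyes.get_image("scene");t=eyes.get_image("top")
a=s["color"][90:290,270:490,::-1];b=t["color"][30:230,80:280,::-1]
cv2.imwrite("pics/end.png",np.hstack([cv2.resize(a,(418,380),interpolation=2),cv2.resize(b,(380,380),interpolation=2)]))
```

```text
(no output)
```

View pics/end.png

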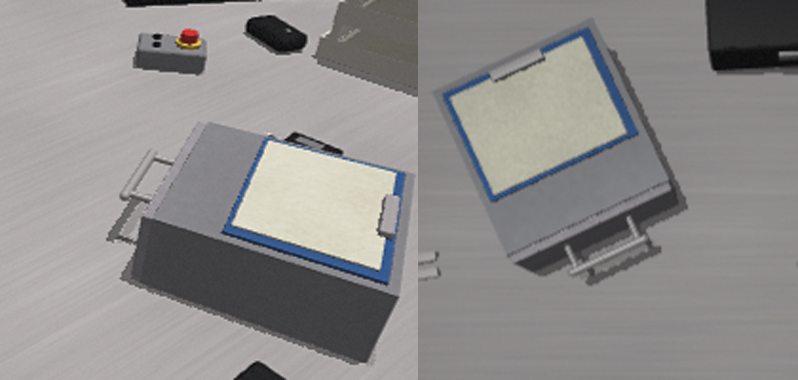

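Both views show the panel flush with the cabinet front and no drawer interior visible. The arm is well clear, so I'm handing in.

Run:
```python
from workcell import robot
print(robot.sign_off(), robot.get_state()["time_s"])
```

```text
the job is handed in; nothing more can be done
the job is handed in; nothing more can be done
```

The specimen grip is in the drawer and the drawer is shut. I handed the job in shortly after 21 s of the 48 s allowed; no verdict is reported.

- **First grasp missed:** The fingers closed empty. The scene camera put the fingertips about 25–30 mm higher than the reported TCP height. I descended in small steps with the camera and force reading until the fingers were around the block. I never traced the cause of this disagreement and just worked around it.
- **Grasp and placing:** On the second try the fingers stopped at about 35 mm and the wrist carried about 4.6 N. I lowered the grip until the wrist force dropped to about zero, let go, and lifted clear. Pictures showed it lying near the middle of the open drawer.
- **Shutting:** I pushed the handle with closed fingers until the drawer stopped hard, at about 8 N. After I backed the arm away, both cameras showed the panel flush with the cabinet front. The grip can't be seen with the drawer shut, so its final position inside is inferred from where I set it down.

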